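# Close a firing pot with its mouth-down twin

### The arm

A 6-joint arm with a two-finger parallel gripper is mounted at the origin on the work surface. World frame = base frame: x ahead of the robot, y to its left, z up, the work surface at z = 0. Lengths are in m, angles in rad, forces in N, time in s.
With the tool pointing down it reaches from about 0.35 to 0.725 m from the base axis. Payload 6 kg.
Tool frame: the origin (TCP) lies on the centre line of the jaws, within the pads' length; the fingertips stand manip.finger_overhang ahead of it and the grasp point (between the pads) lies 6 mm ahead of it (manip.finger_overhang is the distance from the TCP to the fingertips, in m); y points along the fingers, x is the direction in which the jaws open and shut, and the axes are right-handed (so a half turn about y gives the same grasp; the last joint's range is limited). The gripper opens to 85 mm and grips with 20 to 120 N. Pads are 22 mm wide; open, the fingers measure 114 mm over their backs; the gripper's body (76 mm by 85 mm) begins 54 mm behind the grasp point. The pads swing forward as they close: fully open they stand 13 mm farther back than shut.
Start: joints at [0.334, 0.04, 0.085, 0, -1.615, -0.334], TCP at [0.6, 0, 0.256] pointing down, gripper open.
Joint ranges: [-2.56, 2.56], [-1.29, 2.01], [-1.08, 1.49], [-3.29, 1.98], [-2.81, -0.18], [-2.99, 2.99]. Speed limits (rad/s): [2.57, 2.57, 3.01, 3.14, 3.14, 3.14].

### API

Orientations are given as a 3x3 rotation matrix whose columns are the frame's x, y, z axes.
In Python, from workcell import manip, vision, find_in, cut_out, landmark_of, telemetry gives the robot as it stands. Calls block until the motion is done:
- manip.goto(position, orientation): joint-space move of the TCP to a pose.
- manip.move_l(position, attitude=None, vel=0.15, contact_N=None): straight line of the TCP; attitude=None keeps the orientation; vel is the mean speed in m/s. With contact_N (N) it stops when the force on the tool has changed by that much, and returns True; else False.
- manip.move_joints(angles): joint-space move.
- manip.grip(opening, f_grip=None): finger opening in m; f_grip is the grip in N (None keeps the last); returns when the fingers have stopped.
- manip.pause(seconds).
- manip.ik(position, orientation): joint angles nearest the present ones, or None.
- vision.snapshot(name): name is "scene" or "side" or "wrist"; returns a dict with "img" (384x512x3 uint8, blue, green, red), "z_map" (384x512 float32, m along the optical axis (not along the pixel's ray), 0 where there is no reading), "fovy" (degrees; the focal length in pixels is half the picture's height over the tangent of half this angle, whatever the lens; pixels are square), "cx", "cy" (the principal point, pixels), "eye" and "attitude" of the camera in the world; the wrist camera has in their place "tool_from_camera" (4x4, takes a point from camera to tool coordinates, whose origin is the TCP and whose axes are the tool frame's). Camera axes: x right, y down, z forward; pixel columns grow to the right and rows downward; lengths in m; the calibration is good to about 2 mm. A picture is of the moment at which its call begins: read the wrist's pose just before it.
A pose or a line that the arm cannot do raises manip.PlanningError and nothing moves.
- manip.job_done(): hands the job in, once; it reports no verdict.
Trained networks look in a picture, given as the dict that the camera call returned (one of the last four; its "shot" number tells which), for a name from the list of things; names that differ only in an ending like _2 or _b are one class to them, and where a whole thing is asked for, a point or a joint stands for the part that bears it (a point fixed in the world has none). Each returns a list of dicts, best first, with "p" (0 to 1); they miss things now and then, are a little off and sometimes report something else, mostly with a low value. They report only what shows in the picture. A call takes as long as a camera call. They do not tell look-alikes from the thing itself.
- find_in(name, picture): "at" ([x, y, z] in m, in world coordinates, good to about 4 mm: the middle of the surface that is visible of it).
- cut_out(name, picture): "mask" (384x512 bool, what is visible of it).
- landmark_of(name, picture): "at" ([x, y, z] in m, in world coordinates, good to about 4 mm: a listed point, or the origin of a listed thing).
Readings, each from a call of its own:
- telemetry.get_time(): time.
- telemetry.get_joint_pos(): joint angles.
- telemetry.get_joint_vel(): joint speeds.
- telemetry.get_joint_torque(): joint torques, N m.
- telemetry.get_eef_pos(): TCP position.
- telemetry.get_eef_rot(): TCP orientation.
- telemetry.get_force(): force on the tool from outside, world axes, zero at the start.
- telemetry.get_moment(): the same for the moment, N m.
- telemetry.get_gripper_width(): finger opening in m.
Only numpy, scipy, OpenCV 4.12 (cv2) and the standard library are available. Lean on these libraries where they do the work, as an engineer would, in place of code of your own. Each camera call takes 0.05 s, during which the arm holds its last target.

### The job

Close the firing pot: push the wide pot with the stepped rim along the bench until it stands against the end of the firebrick nearest to it, then slide the upside-down pot off the brick and over onto it until it drops fully home inside the step, level and rim on rim. Then bed the rims by pressing straight down on the middle of its top with about one and a half kilograms (15 N, never over 40 N) for a full second. Leave the closed pair standing upright against the end of the brick, and leave the other things on the bench where they are.

Things in the scene. Friction and masses are not known exactly. Their poses are not given: they have to be found in the camera images.
- brick: White firebrick fixed to the bench, 120 mm (its x) by 160 mm (its y), 64 mm high, turned a little from start to start. Origin at the centre of its underside. Its two ends are the faces at its own y = +80 mm and -80 mm; the firing pot starts off one of them (either one).
- fire_pot_mid (a point): Firing pot: dark grey round pot, loose on the bench, mouth up, 30 to 70 mm short of one end of the brick and up to 30 mm off its mid-line; 0.5 to 0.9 kg. Too wide to grasp: 108 mm outside diameter (100 mm at the very foot); 62.5 mm high, so its top is 1.5 mm lower than the brick's. This point is on its axis half-way up, 31 mm above its foot; z up along the axis.
- fire_pot_seat (a point): Centre of the firing pot's mouth at its flat seat, 60 mm above its foot; z up. The stepped rim: the seat is a broad flat ring, 62 mm inside diameter; round its outside stands a lip 2.5 mm high and 4.5 mm thick (99 mm inside diameter).
- cap_pot_mid (a point): Cap pot: dark grey round pot, loose, mouth down on top of the brick near its middle; 0.3 to 0.5 kg. Too wide to grasp: 96 mm outside diameter from just above its rounded rim to 40 mm up, narrowing to 88 mm at its flat closed top; 52 mm high, wall 8 mm. This point is on its axis half-way up, 26 mm above its rim; z up along the axis.
- cap_pot_rim (a point): Centre of the cap pot's downturned mouth, in the plane of its rounded rim; z up. It fits inside the firing pot's lip with 1.5 mm to spare all round. Slid across, it dips nose down, drops flat onto the seat when about centred, and then stops against the far lip (2 to 3 N more than the 2 N or so it takes to slide). Pushed harder, it shoves both pots off the brick or climbs over the lip.
- crucible: Bystander, not to be used: narrower plain-rimmed dark grey crucible, mouth up, 72 mm diameter, 60 mm high, on the bench off the other end of the brick. Origin at the centre of its underside.
- file: Bystander: flat steel file, about 200 mm long, 6 mm thick. Origin under its middle.
- caliper: Bystander: caliper, about 210 mm long, 14 mm thick. Origin under its middle.
- hexkey: Bystander: bent steel hex key, about 120 mm long, 8 mm thick. Origin under its long leg.
- mallet: Bystander: small wooden mallet lying down, about 260 mm long, 40 mm high. Origin under its handle.
- flux_jar: Bystander: brown glass jar, 54 mm diameter, 75 mm high. Origin at the centre of its underside.
- pin_dish: Bystander: low white dish, 80 mm diameter, 22 mm high. Origin at the centre of its underside.
- cap_pot: The same cap pot as a body (rigid, hard): origin at the centre of its downturned mouth, z up; its flat closed top, where it is pressed down, is 52 mm above. When it is home its top is about 112 mm above the bench, and it gives by less than 1 mm at 20 N.
Not all that is in view belongs to the job. What is shaped like the brick but purple or red is not meant.

How it is judged:
On the way, in this order (a step that is already met when the one before it is completed fails the run):
1. The firing pot stands upright against an end of the brick (gap under 5 mm) while the cap pot is still on top of the brick (y of fire_pot_mid in the frame of brick between -0.139 and 0.139 m and x of fire_pot_mid in the frame of brick between -0.05 and 0.05 m and angle between fire_pot_mid's own z axis and vertical below 0.05 rad and y of cap_pot_mid in the frame of brick between -0.06 and 0.06 m and z of cap_pot_rim in the frame of brick above 0.06 m), for 0.2 s.
2. With the cap pot home in the stepped rim, the fingers press down on it with 10 to 20 N for 0.5 s (distance between cap_pot_rim and fire_pot_seat below 0.0035 m and z of cap_pot_rim in the frame of fire_pot_seat below 0.0015 m and angle between the z axis of cap_pot_mid and the z axis of fire_pot_mid, either way round below 0.015 rad and contact force between the fingers and cap_pot between 10 and 20 N and z of the grasp point in the frame of cap_pot_mid above 0.03 m), for 0.5 s.
At the end, for the whole second after the job is handed in: The cap pot sits mouth down inside the firing pot's stepped rim: rim on seat within 1.5 mm of height, centred within 3.5 mm, level with it within 0.015 rad. Both stand upright on the bench, the firing pot at an end of the brick with a gap under 12 mm and its axis within the width of that end (distance between cap_pot_rim and fire_pot_seat below 0.0035 m and z of cap_pot_rim in the frame of fire_pot_seat below 0.0015 m and angle between the z axis of cap_pot_mid and the z axis of fire_pot_mid, either way round below 0.015 rad and angle between each of cap_pot_mid, fire_pot_mid's own z axis and vertical below 0.03 rad and y of fire_pot_mid in the frame of brick between -0.146 and 0.146 m and x of fire_pot_mid in the frame of brick between -0.06 and 0.06 m and height (world z) of fire_pot_mid below 0.034 m); the robot touches nothing.
It fails at once if A bystander is shifted by more than 30 mm or knocked over (distance of any of crucible, file, caliper, hexkey, mallet, flux_jar, pin_dish from where it was at the start of the episode above 0.03 m or angle between any of crucible, flux_jar's own z axis and vertical above 0.5 rad).
It fails at once if The cap pot is pressed or pushed by the fingers with over 40 N (contact force between the fingers and cap_pot above 40 N).
It also fails if it takes over 64 s, if anything falls off the work surface, if the arm or the gripper's body presses on something with over 40 N, if the wrist force passes 120 N, or if a joint passes its speed limit or range.

## Working session

There is one attempt and no reset: what is moved stays moved. The work goes in short steps, each a Python script; the robot and the scene stay as the last script left them, time stands still between calls to the robot, and variables do not carry over. Pictures are saved under pics/ and viewed, and the job is handed in when it is done.

```bash
ls; mkdir -p pics; python3 - <<'E'
from workcell import manip, vision, find_in, cut_out, landmark_of, telemetry
import cv2,numpy as np
print(telemetry.get_time(), manip.finger_overhang, telemetry.get_gripper_width())
for n in ["scene","side"]:
    s=vision.snapshot(n); cv2.imwrite(f"pics/{n}0.png",s["img"]); np.savez(f"pics/{n}0.npz",**{k:v for k,v in s.items()})
    print(n,s["eye"],s["fovy"],s["cx"],s["cy"])
    for o in ["brick","fire_pot_mid","cap_pot_mid","crucible","fire_pot_seat","cap_pot_rim"]:
        print(o,[(np.round(d["at"],4).tolist(),round(d["p"],2)) for d in landmark_of(o,s)])
print(telemetry.get_time())
E
```

```text
pics
0.0 0.025 0.0853806940309305
scene [ 0.96059148 -0.72025546  0.72652779] 53.873630121881604 260.45019080804684 193.99508567924906
brick [([0.2835, -0.2728, 0.0024], 0.96), ([0.541, -0.0033, -0.0025], 0.95), ([0.3331, 0.1283, 0.0009], 0.95), ([0.2563, 0.3628, 0.001], 0.64), ([0.5022, -0.391, -0.001], 0.23)]
fire_pot_mid [([0.5392, -0.1732, 0.0307], 0.93)]
cap_pot_mid [([0.5509, -0.0047, 0.091], 0.63)]
crucible [([0.547, 0.1978, -0.0019], 0.91)]
fire_pot_seat [([0.5361, -0.1684, 0.059], 0.77)]
cap_pot_rim [([0.5473, -0.0053, 0.0629], 0.82), ([0.5497, -0.0036, 0.0921], 0.37)]
side [0.15915923 0.74847021 0.61585836] 57.56816289916412 250.75127473507524 196.05066784179306
brick [([0.2797, -0.2667, -0.0006], 0.9), ([0.3329, 0.1285, -0.0013], 0.77), ([0.2639, 0.3631, 0.0003], 0.74), ([0.5415, -0.0029, 0.0011], 0.63), ([0.5498, -0.0062, 0.065], 0.62), ([0.778, -0.0271, -0.0001], 0.15)]
fire_pot_mid [([0.5371, -0.1688, 0.0294], 0.75)]
cap_pot_mid [([0.5477, -0.0088, 0.0898], 0.86)]
crucible [([0.5469, 0.198, 0.0012], 0.83)]
fire_pot_seat [([0.5403, -0.169, 0.0629], 0.88)]
cap_pot_rim [([0.5492, -0.0036, 0.0645], 0.7)]
0.7
```

View pics/scene0.png

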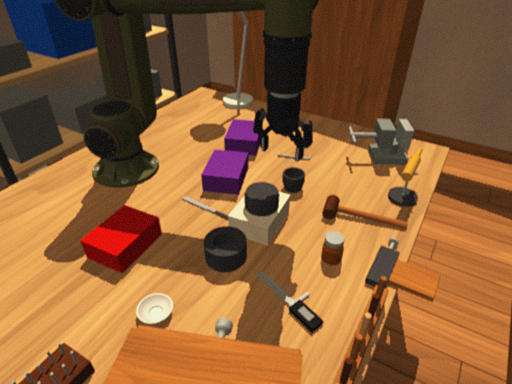

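View pics/side0.png

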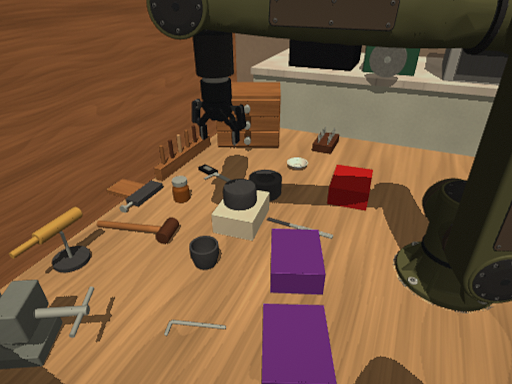

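The white brick shows at scene (260,215), carrying the cap pot at (262,198). The firing pot is the wide one at (225,248), off the brick's -y end, and the crucible is at (293,180). The brick-shaped blocks at (226,172), (243,137) and (122,238) are purple or red, so they aren't the brick. Next I'll fit the poses from depth.

```bash
cat > h.py <<'E'
from workcell import manip, vision, find_in, cut_out, landmark_of, telemetry
import cv2,numpy as np
from scipy.optimize import least_squares
def cloud(s,R=None,p=None):
    H,W=s["z_map"].shape; f=H/2/np.tan(np.radians(s["fovy"])/2)
    v,u=np.mgrid[:H,:W]; z=s["z_map"]
    P=np.stack([(u-s["cx"])/f*z,(v-s["cy"])/f*z,z],-1)
    if "tool_from_camera" in s:
        T=s["tool_from_camera"]; P=P@T[:3,:3].T+T[:3,3]; P=P@R.T+p
    else: P=P@np.asarray(s["attitude"]).T+s["eye"]
    P[z==0]=np.nan
    return P
def wrist():
    p=np.array(telemetry.get_eef_pos()); R=np.array(telemetry.get_eef_rot())
    s=vision.snapshot("wrist"); return s,cloud(s,R,p)
def circ(X,r=None):
    c0=X.mean(0)
    if r: 
        g=least_squares(lambda q:np.hypot(*(X-q[:2]).T)-r,c0,loss="soft_l1",f_scale=.001)
        return g.x, np.sqrt(np.mean(g.fun**2))
    g=least_squares(lambda q:np.hypot(*(X-q[:2]).T)-q[2],[*c0,.05],loss="soft_l1",f_scale=.001)
    return g.x, np.sqrt(np.mean(g.fun**2))
E
python3 - <<'E'
from h import *
print(telemetry.get_eef_rot())
s,P=wrist(); cv2.imwrite("pics/w0.png",s["img"]); np.savez("pics/w0.npz",P=P)
C={"wrist":P}
for n in ["scene","side"]:
    d=dict(np.load(f"pics/{n}0.npz")); d={k:(v.item() if v.ndim==0 else v) for k,v in d.items()}; C[n]=cloud(d)
for n,P in C.items():
    X=P.reshape(-1,3); X=X[~np.isnan(X[:,0])]
    def box(x0,x1,y0,y1,z0,z1): 
        m=(X[:,0]>x0)&(X[:,0]<x1)&(X[:,1]>y0)&(X[:,1]<y1)&(X[:,2]>z0)&(X[:,2]<z1); return X[m]
    t=box(.48,.62,-.08,.08,.105,.13); print(n,"captop",len(t), t[:,2].mean() if len(t) else 0)
    w=box(.48,.62,-.08,.08,.072,.100); 
    if len(w)>20: print(" cap wall",len(w),circ(w[:,:2],.048))
    if len(t)>20: print(" cap top rect", cv2.minAreaRect(t[:,:2].astype(np.float32)), cv2.minEnclosingCircle(t[:,:2].astype(np.float32)))
    b=box(.44,.65,-.12,.12,.058,.068); 
    if len(b)>20: print(" brick",len(b),np.median(b[:,2]),cv2.minAreaRect(b[:,:2].astype(np.float32)))
    f=box(.45,.62,-.24,-.10,.015,.055); f=f[np.hypot(f[:,0]-.538,f[:,1]+.17)>.045]
    if len(f)>20: print(" fire",len(f),circ(f[:,:2],.054),circ(f[:,:2]))
    k=box(.50,.60,.15,.25,.015,.055); 
    if len(k)>20: print(" cruc",cv2.minEnclosingCircle(k[:,:2].astype(np.float32)))
E
```

```text
[[-9.99999993e-01 -1.14540823e-04  3.54903778e-05]
 [-3.54898406e-05 -4.69192115e-06 -9.99999999e-01]
 [ 1.14540990e-04 -9.99999993e-01  4.68785608e-06]]
wrist captop 8347 0.1146621476126055
 cap wall 270 (array([ 0.54745795, -0.0055536 ]), np.float64(0.0001249027111922017))
 cap top rect ((0.5491360425949097, -0.007595442235469818), (0.09140968322753906, 0.09087380021810532), 88.04430389404297) ((0.548162043094635, -0.006327471695840359), 0.04730670154094696)
 brick 8531 0.06312011420404928 ((0.5428338646888733, -0.02168074995279312), (0.12015411257743835, 0.1972830444574356), 5.733586311340332)
 fire 571 (array([ 0.53781613, -0.17126034]), np.float64(0.00015539648783786513)) (array([ 0.53789433, -0.17113243,  0.05386419]), np.float64(0.0001545040116428481))
 cruc ((0.5480546355247498, 0.19455185532569885), 0.03590376302599907)
scene captop 648 0.11574151489081792
 cap wall 275 (array([ 0.54923928, -0.00242355]), np.float64(0.0011598523273984053))
 cap top rect ((0.5503770709037781, -0.005975991487503052), (0.09108321368694305, 0.09177568554878235), 65.4305191040039) ((0.55092996358
[... 411 characters left out ...]
910182029008865)
side captop 519 0.1137784689851323
 cap wall 279 (array([ 0.54831479, -0.00209555]), np.float64(0.001142354642862052))
 cap top rect ((0.5459327697753906, 0.0009704194962978363), (0.0901801660656929, 0.08949612081050873), 89.94351196289062) ((0.5469636917114258, 0.0001863589568529278), 0.04753270745277405)
 brick 765 0.06290702439132778 ((0.5433318018913269, -0.01714549958705902), (0.12110964208841324, 0.20280300080776215), 5.8918561935424805)
 fire 183 (array([ 0.53856286, -0.16755512]), np.float64(0.0013471988478268506)) (array([ 0.53833454, -0.16735227,  0.05372345]), np.float64(0.0013472058296247827))
 cruc ((0.5474641919136047, 0.2021849900484085), 0.036105167120695114)
```

View pics/w0.png

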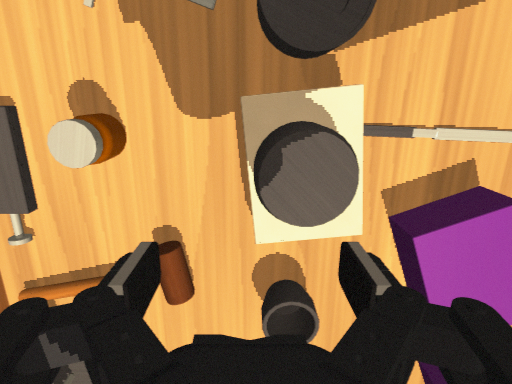

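```bash
python3 - <<'E'
from h import *
C={"wrist":np.load("pics/w0.npz")["P"]}
S={}
for n in ["scene","side"]:
    d=dict(np.load(f"pics/{n}0.npz")); d={k:(v.item() if v.ndim==0 else v) for k,v in d.items()}; C[n]=cloud(d)
for n,P in C.items():
    X=P.reshape(-1,3); X=X[~np.isnan(X[:,0])]
    m=(abs(X[:,2]-.064)<.006)&(X[:,0]>.44)&(X[:,0]<.65)&(X[:,1]>-.105)&(X[:,1]<.1)
    print(n,"brick",cv2.minAreaRect(X[m][:,:2].astype(np.float32)))
    # height map of area
s=vision.snapshot("scene")
for o in ["file","caliper","hexkey","mallet","flux_jar","pin_dish"]:
    L=cut_out(o,s); P=cloud(s)
    for d in L[:1]:
        X=P[d["mask"]]; X=X[~np.isnan(X[:,0])]; print(o,round(d["p"],2),np.percentile(X,[2,98],axis=0).round(3).tolist())
for g in [.085,.05,.0]:
    t=telemetry.get_time(); manip.grip(g); print(g,telemetry.get_gripper_width(),manip.finger_overhang,telemetry.get_time()-t,telemetry.get_force())
E
```

```text
wrist brick ((0.5409972667694092, -0.0031133443117141724), (0.12018300592899323, 0.15991051495075226), 5.699477195739746)
scene brick ((0.5439136624336243, -0.0011639147996902466), (0.12065022438764572, 0.16391754150390625), 5.57233190536499)
side brick ((0.5412161350250244, 0.00335567444562912), (0.12110964208841324, 0.16158287227153778), 5.8918561935424805)
file 0.72 [[0.285, -0.041, 0.001], [0.45, -0.021, 0.01]]
caliper 0.89 [[0.649, -0.252, 0.005], [0.829, -0.173, 0.017]]
hexkey 0.63 [[0.457, 0.364, 0.003], [0.521, 0.397, 0.013]]
mallet 0.83 [[0.688, 0.109, 0.001], [0.911, 0.207, 0.042]]
flux_jar 0.57 [[0.757, -0.055, 0.008], [0.801, -0.01, 0.078]]
pin_dish 0.95 [[0.467, -0.424, 0.005], [0.537, -0.354, 0.024]]
0.085 0.08516057595126943 0.025 0.2166999999999999 [ 0.65529374  0.05809963 -0.47800488]
0.05 0.050091471599381876 0.025 0.4416 [ 0.42905973 -0.01294331 -0.120752  ]
0.0 0.0005862489177583664 0.025 0.5334000000000001 [-0.14526377 -0.17117791  0.00723046]
```

The brick is at (0.541, -0.003) with a yaw of 5.7°. The firing pot is at (0.538, -0.171), 33 mm short of the brick's -y end and about 20 mm off its mid-line. The cap is at about (0.548, -0.005). I'll push the firing pot with half-open fingers so it rests against both of them.

```bash
cat >> h.py <<'E'
def ori(d):  # camera direction d (horizontal), tool pointing down
    z=np.array([d[0],d[1],0.])/np.hypot(d[0],d[1]); y=np.array([0,0,-1.]); return np.column_stack([np.cross(y,z),y,z])
def st(m=""): print(m,round(telemetry.get_time(),2),np.round(telemetry.get_eef_pos(),4),np.round(telemetry.get_force(),2))
E
python3 - <<'E'
from h import *
a=np.radians(85.7); d=np.array([np.cos(a),np.sin(a),0]); R=ori(-d)
f=np.array([.538,-.171,0]); up=lambda q,z:np.array([q[0],q[1],z])
manip.grip(.05)
s=f-d*.080
manip.goto(up(s,.16),R); st("above")
manip.move_l(up(s,.037),vel=.1); st("down")
print(manip.move_l(up(f-d*(.059-.020),.037),vel=.04,contact_N=15)); st("pushed")
print(manip.move_l(up(f-d*(.059-.050),.037),vel=.02,contact_N=8)); st("end")
S=vision.snapshot("scene"); cv2.imwrite("pics/s1.png",S["img"])
E
```

```text
above 3.9 [ 0.5327 -0.2502  0.1608] [-0.25  0.22  0.68]
down 5.28 [ 0.5325 -0.2509  0.0379] [-0.12  0.28  0.1 ]
False
pushed 6.46 [ 0.5352 -0.2099  0.0372] [-0.26 -3.17  1.41]
True
end 7.33 [ 0.5361 -0.1955  0.0372] [-0.22 -4.08  1.55]
```

View pics/s1.png

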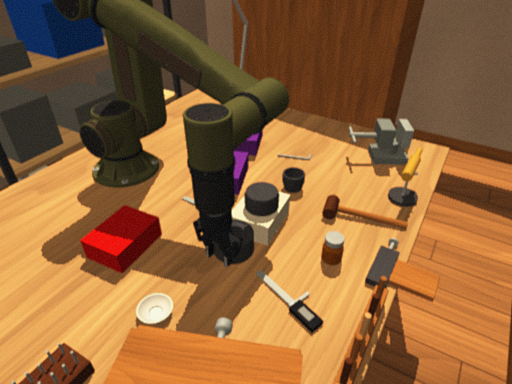

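```bash
cat > view.py <<'E'
from h import *
import sys
def look(tag,z=None,cap_on=True):
    s,P=wrist(); cv2.imwrite(f"pics/{tag}.png",s["img"])
    X=P.reshape(-1,3); X=X[~np.isnan(X[:,0])]
    def box(x0,x1,y0,y1,z0,z1): 
        m=(X[:,0]>x0)&(X[:,0]<x1)&(X[:,1]>y0)&(X[:,1]<y1)&(X[:,2]>z0)&(X[:,2]<z1); return X[m]
    b=X[(abs(X[:,2]-.064)<.006)&(X[:,0]>.44)&(X[:,0]<.65)&(X[:,1]>-.07)&(X[:,1]<.1)]
    print("brick",np.median(b[:,2]),cv2.minAreaRect(b[:,:2].astype(np.float32)))
    return s,P,X,box
E
python3 - <<'E'
from view import *
a=np.radians(85.7); d=np.array([np.cos(a),np.sin(a),0])
p=np.array(telemetry.get_eef_pos())
manip.move_l(p-d*.02,vel=.1)
manip.move_l(p-d*.02+[0,0,.12],vel=.2)
manip.grip(.05)
manip.goto([.55,-.02,.27],ori([0,-1,0])); st()
s,P,X,box=look("w2")
np.savez("pics/w2.npz",P=P)
t=box(.48,.62,-.08,.08,.110,.13); print("top",t[:,2].mean(),cv2.minEnclosingCircle(t[:,:2].astype(np.float32)),len(t))
f=box(.45,.62,-.22,-.10,.015,.052); f=f[np.hypot(f[:,0]-.54,f[:,1]+.137)>.045]
print("fire wall",len(f),circ(f[:,:2],.054) if len(f)>20 else 0)
l=box(.45,.62,-.22,-.083,.0565,.0655); print("rim",len(l),cv2.minEnclosingCircle(l[:,:2].astype(np.float32)))
E
```

```text
9.6 [ 0.5498 -0.0205  0.2689] [-0.05 -0.15 -0.28]
brick 0.0631500543230733 ((0.5406540632247925, 0.0005315467715263367), (0.1201840490102768, 0.15307554602622986), 5.796852111816406)
top 0.11500671022386409 ((0.5476222634315491, -0.006311276461929083), 0.04563282057642937) 6879
fire wall 0 0
rim 6777 ((0.5326440334320068, -0.13134057819843292), 0.06397632509469986)
```

View pics/w2.png

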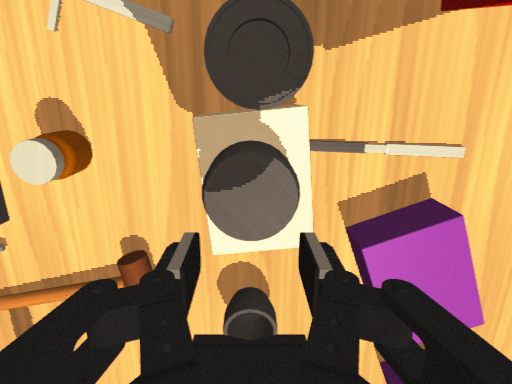

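The firing pot now appears right against the brick end, with its mouth at pixel (259,52) and the cap at (251,190). I'll measure its centre and the gap.

```bash
python3 - <<'E'
from h import *
P=np.load("pics/w2.npz")["P"]; img=cv2.imread("pics/w2.png")
v,u=np.mgrid[:384,:512]
m=((np.abs(P[...,2]-.0605)<.006)&(img.max(-1)<95)&(v<112)&(u>190)&(u<330)).astype(np.uint8)
m=cv2.morphologyEx(m,cv2.MORPH_OPEN,np.ones((3,3)))
c=max(cv2.findContours(m,cv2.RETR_EXTERNAL,cv2.CHAIN_APPROX_NONE)[0],key=cv2.contourArea)[:,0]
c=c[(c[:,1]>2)]
X=P[c[:,1],c[:,0],:2]; 
g=circ(X,.054);print(g,circ(X))
f=g[0]; b=np.array([.541,-.003]); a=np.radians(5.72)
B=np.array([[np.cos(a),np.sin(a)],[-np.sin(a),np.cos(a)]])
print("fire in brick",B@(f-b),"cap",B@(np.array([.5477,-.0061])-b))
S=vision.snapshot("scene")
print([(d["at"],d["p"]) for d in landmark_of("fire_pot_seat",S)])
S=vision.snapshot("side")
print([(d["at"],d["p"]) for d in landmark_of("fire_pot_seat",S)])
E
```

```text
(array([ 0.54085874, -0.14028527]), np.float64(0.0035150595155192736)) (array([ 0.54055447, -0.1393509 ,  0.05257487]), np.float64(0.003101995241440819))
fire in brick [-0.01382338 -0.13658762] cap [ 0.00635767 -0.00375233]
[([0.5364, -0.1343, 0.062], 0.66)]
[([0.5395, -0.138, 0.0606], 0.97), ([0.5487, -0.006, 0.0912], 0.31)]
```

```bash
python3 - <<'E'
import cv2,numpy as np
i=cv2.imread("pics/w2.png")[85:130,190:330]; i=np.clip(i.astype(float)*1.6,0,255).astype(np.uint8)
cv2.imwrite("pics/w2c.png",cv2.resize(i,None,fx=5.6,fy=5.6,interpolation=cv2.INTER_NEAREST))
P=np.load("pics/w2.npz")["P"]
for u in (250,256,262,268): print(u,[(v,round(P[v,u,1]*1000,1),round(P[v,u,2]*1000,1)) for v in range(98,114)])
E
```

```text
250 [(98, np.float64(-95.5), np.float64(58.9)), (99, np.float64(-94.5), np.float64(60.6)), (100, np.float64(-93.5), np.float64(59.7)), (101, np.float64(-92.6), np.float64(59.7)), (102, np.float64(-91.6), np.float64(60.0)), (103, np.float64(-90.6), np.float64(59.2)), (104, np.float64(-89.6), np.float64(61.8)), (105, np.float64(-88.6), np.float64(62.0)), (106, np.float64(-87.7), np.float64(61.7)), (107, np.float64(-86.7), np.float64(62.0)), (108, np.float64(-85.7), np.float64(61.8)), (109, np.float64(-82.9), np.float64(5.4)), (110, np.float64(-82.8), np.float64(35.9)), (111, np.float64(-82.7), np.float64(63.1)), (112, np.float64(-81.8), np.float64(63.6)), (113, np.float64(-80.8), np.float64(63.3))]
256 [(98, np.float64(-95.5), np.float64(58.5)), (99, np.float64(-94.5), np.float64(58.8)), (100, np.float64(-93.5), np.float64(59.4)), (101, np.float64(-92.6), np.float64(58.5)), (102, np.float64(-91.6), np.float64(59.9)), (103, np.float64(-90.6), np.float64(58.4)), (104, np.float64(-89.6), np.float64(60.0)), (105, np.float64(-88.6), np.float64(61.0)), (106, np.float64(-87.6), np.float64(61.
[... 1026 characters left out ...]
98, np.float64(-95.5), np.float64(59.4)), (99, np.float64(-94.5), np.float64(58.6)), (100, np.float64(-93.6), np.float64(60.3)), (101, np.float64(-92.6), np.float64(58.4)), (102, np.float64(-91.6), np.float64(59.3)), (103, np.float64(-90.6), np.float64(58.5)), (104, np.float64(-89.6), np.float64(61.7)), (105, np.float64(-88.7), np.float64(63.1)), (106, np.float64(-87.6), np.float64(60.8)), (107, np.float64(-86.7), np.float64(61.0)), (108, np.float64(-85.6), np.float64(60.4)), (109, np.float64(-84.6), np.float64(59.8)), (110, np.float64(-83.8), np.float64(64.1)), (111, np.float64(-82.8), np.float64(63.8)), (112, np.float64(-81.8), np.float64(63.5)), (113, np.float64(-80.8), np.float64(63.4))]
```

View pics/w2c.png

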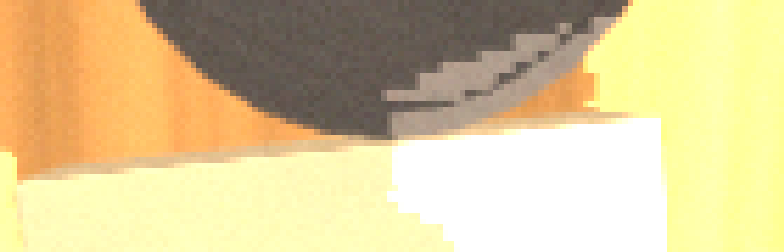

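The gap is under 1 mm. Next, the cap: touch down on the brick behind it to find the fingertip height, then slide it toward the pot.

```bash
python3 - <<'E'
from view import *
cap=np.array([.5477,-.0061]); fp=np.array([.5407,-.1382]); d=(fp-cap)/np.linalg.norm(fp-cap); R=ori(d)
at=lambda c,k,z:np.array([*(c-d*k),z])
manip.goto(at(cap,.074,.16),R); manip.move_l(at(cap,.074,.108),vel=.1); st()
print(manip.move_l(at(cap,.074,.083),vel=.012,contact_N=2.5)); st("touch")
z=telemetry.get_eef_pos()[2]+.003
manip.move_l(at(cap,.074,z),vel=.03); st("raised")
print(manip.move_l(at(cap,.040,z),vel=.03,contact_N=6)); st("pushed")
s,P,X,box=look("w3")
t=box(.48,.62,-.15,.08,.110,.13); print("top",t[:,2].mean(),cv2.minEnclosingCircle(t[:,:2].astype(np.float32)),len(t))
E
```

```text
11.13 [0.5521 0.0676 0.1089] [ 0.59 -0.21 -0.06]
True
touch 12.75 [0.5516 0.0678 0.0861] [-0.96 -0.69  3.49]
raised 13.03 [0.5516 0.0678 0.089 ] [-0.82  0.69  0.29]
False
pushed 14.32 [0.5498 0.0338 0.0891] [-0.11  0.75 -0.97]
brick 0.06316858719958374 ((0.5408185124397278, 0.00042297691106796265), (0.11988228559494019, 0.15345792472362518), 5.836877346038818)
top 0.11610626064728338 ((0.5478983521461487, 0.003870490938425064), 0.0694369524717331) 76506
```

View pics/w3.png

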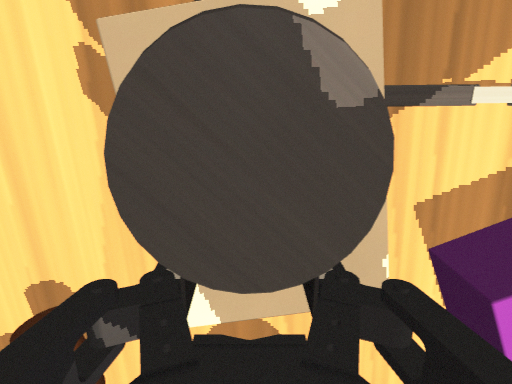

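```bash
cat >> view.py <<'E'
def capfit(s,P):
    v,u=np.mgrid[:384,:512]
    m=((P[...,2]>.1115)&(P[...,2]<.1205)&(v<265)).astype(np.uint8) if True else 0
    m=cv2.morphologyEx(m,cv2.MORPH_OPEN,np.ones((5,5)))
    c=max(cv2.findContours(m,cv2.RETR_EXTERNAL,cv2.CHAIN_APPROX_NONE)[0],key=cv2.contourArea)[:,0]
    c=c[(c[:,1]>3)&(c[:,1]<240)&(c[:,0]>3)&(c[:,0]<508)]
    return circ(P[c[:,1],c[:,0],:2])
def capplane(P,c,r=.035):
    X=P.reshape(-1,3); X=X[~np.isnan(X[:,0])]
    X=X[(np.hypot(X[:,0]-c[0],X[:,1]-c[1])<r)&(X[:,2]>.1)&(X[:,2]<.125)]
    A=np.c_[X[:,:2]-c[:2],np.ones(len(X))]; k=np.linalg.lstsq(A,X[:,2],rcond=None)[0]; return k,len(X)
E
python3 - <<'E'
from view import *
print(telemetry.get_gripper_width())
s,P=wrist(); g=capfit(s,P); print(g, capplane(P,g[0])); st()
print((P[200,250],P[20,250],P[270,180]))
E
```

```text
0.04976341574829951
(array([ 0.546654  , -0.02048563,  0.04358986]), np.float64(0.00044809834918201)) (array([ 0.00049121, -0.00088613,  0.11519189]), 41172)
 14.42 [0.5498 0.0338 0.0891] [0.37 0.97 0.24]
(array([ 0.54697298, -0.01018263,  0.11529847]), array([ 0.54438372, -0.06069494,  0.11520256]), array([0.57204279, 0.01391966, 0.11446755]))
```

```bash
python3 - <<'E'
from view import *
fp=np.array([.5407,-.1382]); d=(fp-[.5477,-.0061]); d/=np.linalg.norm(d)
at=lambda k:np.array([*(fp-d*k),.0891])
print(manip.move_l(at(.075),vel=.04,contact_N=6)); st()
s,P=wrist(); g=capfit(s,P); print(g, capplane(P,g[0])[0])
cv2.imwrite("pics/w4.png",s["img"])
for k in (.067,.062):
    print(manip.move_l(at(k),vel=.02,contact_N=5)); st()
    s,P=wrist(); g=capfit(s,P); print(g, capplane(P,g[0])[0])
E
```

```text
False
 17.0 [ 0.5447 -0.0633  0.0891] [-0.49  2.29  2.01]
(array([ 0.54192665, -0.08545082,  0.05437334]), np.float64(0.00562404231570692)) [0.00047792 0.00978015 0.1144372 ]
False
 17.6 [ 0.5439 -0.0717  0.0887] [ 0.23  0.99 -0.58]
(array([ 0.54097934, -0.08014052,  0.06452517]), np.float64(0.005782021120107983)) [-0.01127741 -0.07276227  0.11284028]
False
 18.05 [ 0.5439 -0.0766  0.0891] [-1.26  0.28 -0.14]
(array([ 0.5535783 , -0.01091872,  0.1281871 ]), np.float64(0.005964130537767072)) [0. 0. 0.]
```

View pics/w4.png

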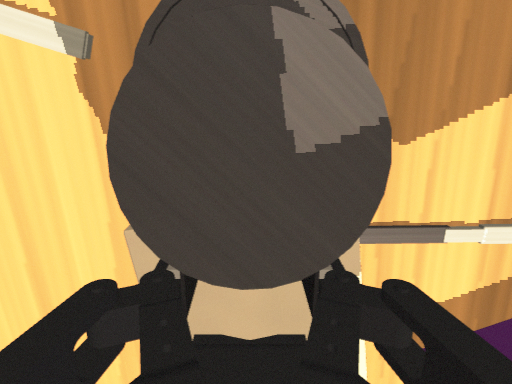

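```bash
python3 - <<'E'
from view import *
s,P=wrist(); cv2.imwrite("pics/w5.png",s["img"]); np.savez("pics/w5.npz",P=P)
for v in range(20,260,24): print(v,P[v,250].round(4))
S=vision.snapshot("side"); cv2.imwrite("pics/side5.png",cv2.resize(S["img"][120:250,180:340],None,fx=4.5,fy=4.5))
E
```

```text
20 [ 0.5384 -0.1719  0.1113]
44 [ 0.5387 -0.1657  0.1116]
68 [ 0.5391 -0.1594  0.1111]
92 [ 0.5394 -0.1528  0.1114]
116 [ 0.5398 -0.1459  0.1108]
140 [ 0.5401 -0.1388  0.1126]
164 [ 0.5405 -0.1313  0.1123]
188 [ 0.5409 -0.1236  0.1126]
212 [ 0.5413 -0.1159  0.1138]
236 [ 0.5418 -0.1074  0.1137]
```

View pics/w5.png

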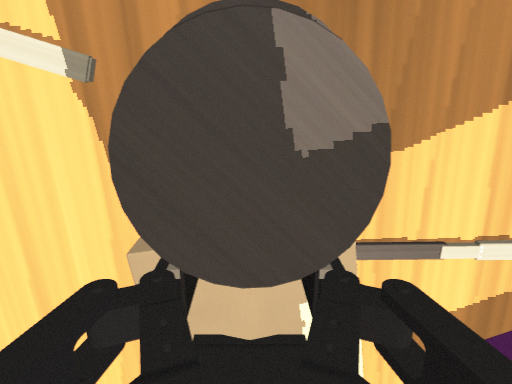

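View pics/side5.png

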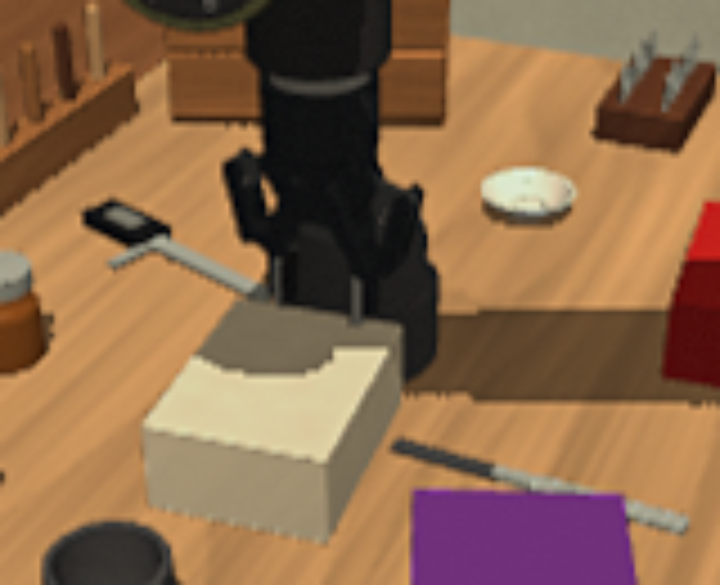

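Nose down as described, with about 7 mm still to go. I'll use small force-limited steps from here.

```bash
cat >> view.py <<'E'
def plane(P):
    X=P[25:225,170:330].reshape(-1,3); X=X[(X[:,2]>.1)&(X[:,2]<.125)]
    c=X.mean(0); k=np.linalg.lstsq(np.c_[X[:,:2]-c[:2],np.ones(len(X))],X[:,2],rcond=None)[0]; return np.round(k,4)
E
python3 - <<'E'
from view import *
fp=np.array([.5407,-.1382]); d=(fp-[.5477,-.0061]); d/=np.linalg.norm(d)
at=lambda k:np.array([*(fp-d*k),.0891])
for k in np.arange(.060,.045,-.002):
    h=manip.move_l(at(k),vel=.015,contact_N=2.5)
    F=np.mean([telemetry.get_force() for _ in range(5)],0)
    s,P=wrist(); q=plane(P); print(round(k,3),h,np.round(telemetry.get_eef_pos(),4),F.round(2),q)
    if abs(q[1])<.012 and q[2]<.1122: break
cv2.imwrite("pics/w6.png",s["img"])
print(telemetry.get_time())
E
```

```text
0.06 False [ 0.5439 -0.0783  0.0891] [-0.26  1.04 -1.37] [0.0035 0.0301 0.1121]
0.058 False [ 0.5437 -0.0804  0.089 ] [-0.36  0.83 -1.06] [0.0035 0.0248 0.1119]
0.056 False [ 0.5437 -0.0824  0.0892] [-0.89  0.6  -0.05] [0.0008 0.0009 0.1112]
19.2
```

The cap top is level (slope 0.001) and 4 mm lower, so it has dropped home. I'll back off, look from above and locate the centre.

```bash
python3 - <<'E'
from view import *
fp=np.array([.5407,-.1382]); d=(fp-[.5477,-.0061]); d/=np.linalg.norm(d)
p=np.array(telemetry.get_eef_pos()); D=np.array([*d,0])
manip.move_l(p-D*.02,vel=.1); manip.move_l(p-D*.02+[0,0,.14],vel=.2); manip.grip(0)
manip.goto([.541,-.085,.25],ori([0,-1,0])); st()
s,P=wrist(); cv2.imwrite("pics/w7.png",s["img"])
m=((P[...,2]>.105)&(P[...,2]<.118)&(abs(P[...,0]-.541)<.06)&(abs(P[...,1]+.138)<.06)).astype(np.uint8)
m=cv2.morphologyEx(m,cv2.MORPH_OPEN,np.ones((3,3)))
c=max(cv2.findContours(m,cv2.RETR_EXTERNAL,cv2.CHAIN_APPROX_NONE)[0],key=cv2.contourArea)[:,0]
g=circ(P[c[:,1],c[:,0],:2]); print("cap",g,capplane(P,g[0]))
# lip ring
X=P.reshape(-1,3); r=np.hypot(X[:,0]-g[0][0],X[:,1]-g[0][1]); l=X[(r>.0485)&(r<.058)&(X[:,1]<-.1)&(abs(X[:,2]-.0615)<.004)]
w=X[(r>.049)&(r<.06)&(X[:,2]>.012)&(X[:,2]<.055)&(X[:,1]<-.14)]; print(len(l),l[:,2].mean(),"wall",len(w),circ(w[:,:2],.054) if len(w)>20 else 0)
S=vision.snapshot("scene"); cv2.imwrite("pics/s7.png",cv2.resize(S["img"][150:290,160:330],None,fx=4.5,fy=4.5))
PS=cloud(S)
print([(np.round(x["at"],4),x["p"]) for n in("cap_pot_rim","fire_pot_seat") for x in landmark_of(n,S)])
E
```

```text
21.18 [ 0.5414 -0.0857  0.2516] [ 0.64  0.12 -0.64]
cap (array([ 0.54035528, -0.13683669,  0.04484535]), np.float64(0.0005817932582788687)) (array([5.70653836e-04, 4.50615135e-05, 1.11171674e-01]), 5656)
556 0.061737051487847965 wall 0 0
[(array([ 0.5407, -0.139 ,  0.0589]), 0.8), (array([ 0.5382, -0.1391,  0.0587]), 0.71)]
```

View pics/w7.png

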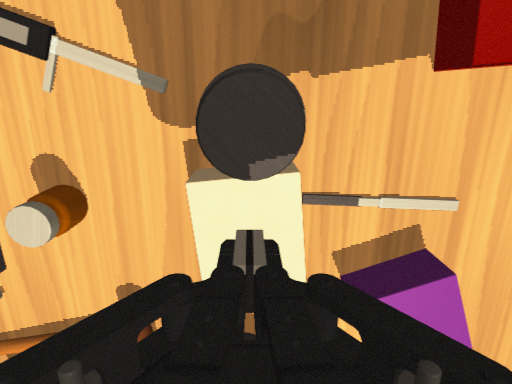

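View pics/s7.png

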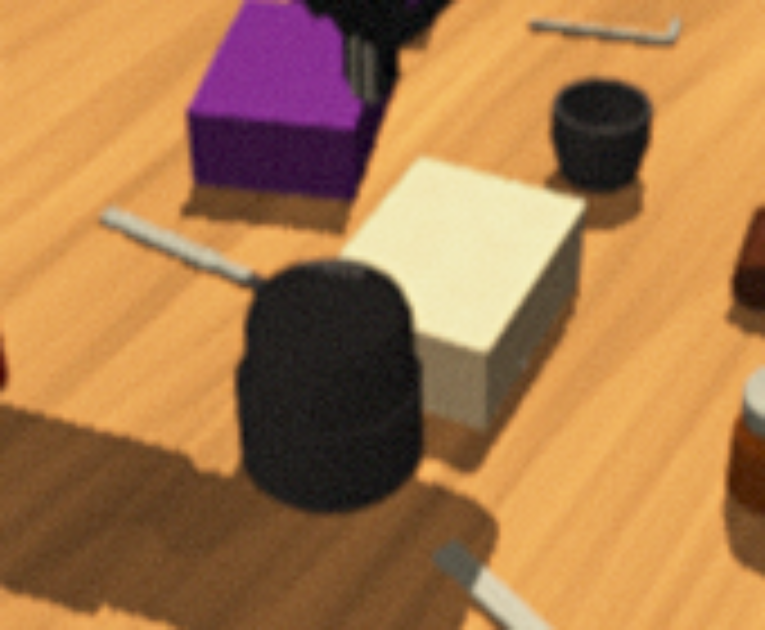

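Closed, level and against the brick. Now the press.

```bash
python3 - <<'E'
from h import *
c=[.5405,-.1373]; R=ori([0,-1,0])
def fz(n=8):
    v=[]
    for _ in range(n): v.append(telemetry.get_force()[2]); manip.pause(.01)
    return np.mean(v),np.std(v)
manip.goto([*c,.18],R); manip.move_l([*c,.142],vel=.08); manip.pause(.2); z0=fz(15); print("free",z0)
h=manip.move_l([*c,.130],vel=.006,contact_N=8); st(h); f=fz(); print(f)
z=telemetry.get_eef_pos()[2]-.0002
for i in range(25):
    F=f[0]-z0[0]
    if F>13.8: break
    z-=.0002 if F<11 else .0001
    manip.move_l([*c,z],vel=.01); f=fz(4); print(i,round(z,5),round(f[0]-z0[0],2),round(telemetry.get_eef_pos()[2],5))
    if f[0]-z0[0]>17: break
print("time",telemetry.get_time())
E
```

```text
free (np.float64(0.2982998372848785), np.float64(0.49012852177308314))
True 23.85 [ 0.5405 -0.1373  0.1372] [-0.65 -0.11  2.49]
(np.float64(3.7177329214307724), np.float64(0.6503542153526736))
0 0.13676 4.86 0.13715
1 0.13656 5.5 0.13714
2 0.13636 6.36 0.13709
3 0.13616 7.79 0.13712
4 0.13596 8.29 0.13711
5 0.13576 9.37 0.13712
6 0.13556 9.88 0.13709
7 0.13536 10.26 0.13708
8 0.13516 11.81 0.13709
9 0.13506 12.15 0.13711
10 0.13496 11.67 0.13707
11 0.13486 12.73 0.13708
12 0.13476 13.17 0.13707
13 0.13466 13.46 0.1371
14 0.13456 14.0 0.13707
time 28.1667
```

Smooth rise at about 4.5 N/mm. I'll go to 15 N and hold it.

```bash
python3 - <<'E'
from h import *
c=[.5405,-.1373]
manip.move_l([*c,.13435],vel=.01); t=telemetry.get_time()
while telemetry.get_time()-t<1.6:
    v=[]
    for _ in range(10): v.append(telemetry.get_force()[2]); manip.pause(.02)
    print(round(np.mean(v)-.3,2),end=" ")
manip.move_l([*c,.20],vel=.08); manip.goto([.541,-.06,.27],ori([0,-1,0])); st()
s,P=wrist(); cv2.imwrite("pics/w8.png",s["img"])
m=((P[...,2]>.105)&(P[...,2]<.118)&(abs(P[...,0]-.541)<.06)&(abs(P[...,1]+.138)<.06)).astype(np.uint8)
m=cv2.morphologyEx(m,cv2.MORPH_OPEN,np.ones((3,3)))
k=max(cv2.findContours(m,cv2.RETR_EXTERNAL,cv2.CHAIN_APPROX_NONE)[0],key=cv2.contourArea)[:,0]
g=circ(P[k[:,1],k[:,0],:2]); X=P.reshape(-1,3); X=X[np.hypot(X[:,0]-g[0][0],X[:,1]-g[0][1])<.035]
print("cap",g); q=np.linalg.lstsq(np.c_[X[:,:2]-g[0][:2],np.ones(len(X))],X[:,2],rcond=None)[0]; print(q)
E
```

```text
15.18 14.63 14.93 15.05 14.97 14.94 14.99 14.95 14.86 14.72  31.55 [ 0.541  -0.0591  0.2702] [ 0.95 -0.87 -1.27]
cap (array([ 0.54047222, -0.13633867,  0.04501996]), np.float64(0.0007290568577257151))
[-0.00038183 -0.00062754  0.11123703]
```

View pics/w8.png

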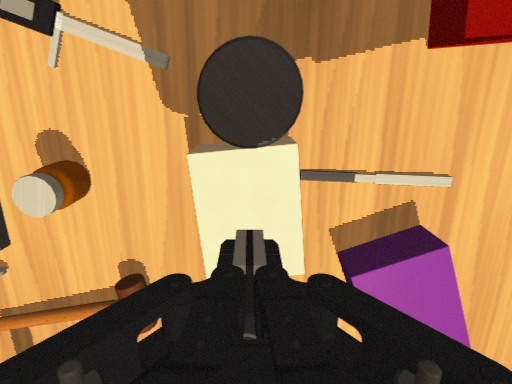

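The pair stands closed at pixel (250,92), against the brick end at about row 143. The cap is level, nothing around it has moved, and the arm is clear.

```bash
python3 -c "
from workcell import manip
manip.job_done()"
```

```text
the job is handed in; nothing more can be done
```

The firing pot is closed and bedded, and the job is handed in at about 31.6 s of the 64 s allowed.

- **Firing pot:** I pushed it about 33 mm against the brick's -y end. The wrist image showed a gap under about 1 mm. It stands about 14 mm off the brick's mid-line.
- **Cap pot:** I slid it off the brick until it dropped flat. Its top is at 111.2 mm in the wrist camera, which reads about 1 mm low, against an expected 112 mm. Slope is under 0.001 rad.
- **Press:** I held 14.6–15.2 N on the middle of the cap top for about 2 s (wrist-force averages). The cap stayed level afterwards, and its centre read the same to within 0.6 mm.
- **Bystanders:** nothing around the pair looks moved in the last picture. I did not re-measure each one.

**Checks that disagreed or did not work:**
- **Camera agreement:** the three cameras differed by a few millimetres in absolute position, so I relied on the wrist camera and contact.
- **Firing pot circle fit:** it was poor (3.5 mm rms) and put the pot about 2.5 mm off the brick, so I trusted the close-up picture of the gap instead.
- **Far lip:** I stopped as soon as the cap dropped, so its stop against the far lip was never felt. How well it is centred rests on the flat drop and the height reading.

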